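Set the running clearance of a tube bender's roller

ROBOT

A 6-joint arm with a two-finger parallel gripper is mounted at the origin on the work surface. World frame = base frame: x ahead of the robot, y to its left, z up, the work surface at z = 0. Lengths are in m, angles in rad, forces in N, time in s.
With the tool pointing down it reaches from about 0.275 to 1 m from the base axis. Payload 8.4 kg.
Tool frame: the origin (TCP) lies on the centre line of the jaws, within the pads' length; the fingertips stand ahead of it and the grasp point (between the pads) lies 3 mm ahead of it (tips_ahead is the z of the fingertips in the tool frame, in m); z points along the fingers, x is the direction in which the jaws open and shut, and the axes are right-handed (so a half turn about z gives the same grasp; the last joint's range is limited). The gripper opens to 85 mm and grips with 20 to 120 N. Pads are 22 mm wide; open, the fingers measure 114 mm over their backs; the gripper's body (76 mm by 85 mm) begins 54 mm behind the grasp point. The pads swing forward as they close: fully open they stand 13 mm farther back than shut.
Start: joints at [1.313, 0.353, 1.633, -0, 1.155, -0.002], TCP at [0.158, 0.605, 0.253] pointing down, gripper open.
Joint ranges: [-2.63, 2.63], [-0.92, 2.1], [0.06, 2.66], [-1.3, 4.44], [0, 2.69], [-3.02, 3.02]. Speed limits (rad/s): [2.22, 2.22, 2.79, 3.14, 3.14, 3.14].

INTERFACE

Orientations are given as a 3x3 rotation matrix whose columns are the frame's x, y, z axes.
In Python, from bench import * gives the robot as it stands.
- The arm moves only by the shell command python3 -m handwheel 'ROWS'. ROWS is JSON, a list of rows, each an object of numbers: "tx", "ty", "tz": the shift along the tool's x, y, z in mm; "ax", "ay", "az": the turn, a rotation vector about the tool's x, y, z in rad; "fingers": the finger opening in mm, from 0 to 85.4. A call has 1 to 8 rows; each row shifts and turns the commanded pose from where the row before left it, along the tool's axes as they then stand; what a row does not reach is not made up. A row lasts 1/8 s, in which the tool goes at most 62.5 mm and 10.7 degrees, less where a joint would pass 70% of its speed; a pose out of reach is approached as far as the arm can. A call with a gripper value outside its range is refused whole. The fingers move at their own pace and stop on an object; the grip force is fixed at half the most. Time passes only in rows, so rows that do not move let the fingers close. It gives the time, the measured TCP pose, the force and the opening at its end, in the units of the state.
- get_obs(): the state, without advancing time (a new reading comes with each control period).
- snapshot(name): name is "scene" or "top" or "wrist"; returns (picture, depth): 420x560x3 uint8, red, green, blue; 420x560 float32, m along the optical axis (not along the pixel's ray), 0 where there is no reading.
- calibration(name): a dict with "fovy" (degrees; the focal length in pixels is half the picture's height over the tangent of half this angle, whatever the lens; pixels are square), "cx", "cy" (the principal point, pixels), "k1" (the pictures are not rectified: a ray, as slopes to the right and down, at radius r is drawn at 1 + k1 r^2 times it, then the intrinsics apply), "camera_from_world" (4x4, takes a point from world to camera coordinates). Camera axes: x right, y down, z forward; pixel columns grow to the right and rows downward; lengths in m; the calibration is good to about 2 mm. A picture is of the moment at which its call begins: read the wrist's pose just before it. calibration takes no time and is no camera call; for the wrist camera it gives the pose at the moment of the call.
- sign_off(): hands the job in, once; it reports no verdict.
Trained networks look in the newest picture that a camera, given by its name, has taken for a name from the list of things; names that differ only in an ending like _2 or _b are one class to them, and where a whole thing is asked for, a point or a joint stands for the part that bears it (a point fixed in the world has none). Each returns a list of dicts, best first, with "p" (0 to 1); they miss things now and then, are a little off and sometimes report something else, mostly with a low value. They report only what shows in the picture. A call takes as long as a camera call.
- masks_of(thing, camera): "mask" (420x560 bool, what is visible of it) and "at" ([row, column] in pixels, amid what is visible of it).
The state is a dict: "time_s": time; "joint_pos": joint angles; "joint_vel": joint speeds; "tau": joint torques, N m; "tcp_pos": TCP position; "tool_rot": TCP orientation; "ft_force": force on the tool from outside, world axes, zero at the start; "ft_torque": the same for the moment, N m; "width": finger opening in m.
Only numpy, scipy, OpenCV 4.12 (cv2) and the standard library are available. Lean on these libraries where they do the work, as an engineer would, in place of code of your own. Each camera call takes 0.05 s, during which the arm holds its last target. There are 200 camera calls.

TASK

To set the tube bender's small roller, first tighten its clamp knob (the black bar handle) firmly clockwise so that the slide is locked where it now stands. Then run the knurled nut above the roller down clockwise until it bottoms out, back it off a quarter turn so that the roller can run freely, and hold it there: the job ends with the gripper still holding the nut at that setting, so that someone else can nip up its lock screw. Do not shift the slide or disturb the things lying around.

Things in the scene. Friction and masses are not known exactly. Their poses are not given: they have to be found in the camera images.
- bender: tube bender bolted to the bench: green base plate 150 (x) by 380 (y) by 12 mm; a steel slide runs along its own y. Origin: centre of the plate's underside; z up. At y = +115 mm the fixed grooved former (126 mm across, highest point 57 mm), its lever lying along +y at 60 mm height or less, out to 445 mm. At y = -94 mm, x = 0: the clamp knob's axis. Guide strips reach 35 mm up. Place and turn vary.
- roller (a point): centre of the small grooved roller's top, on its upright spindle's axis, 48 mm above the bench; the roller is 50 mm across and 24 mm tall, and is carried by the slide, 60 mm wide, 192 mm long, its top 22 mm above the bench. A brass bush 24 mm across and 10 mm tall stands on the roller, and the nut above it.
- slide (a joint): position of the slide in m: 0 with the roller close to the former, growing to 0.022 as it moves away from it along the base's -y. A few newtons push it when it is not clamped.
- knob_grip (a point): point on the clamp knob's upright axis at the height to grip it, 57 mm above the bench, 9 mm below the top of its handle. The handle is a black bar 54 mm long, 12 mm wide and 30 mm tall; below it come a hub 18 mm across and 9 mm tall and a flange 30 mm across and 5 mm thick that bears on the slotted slide. The point's x axis points along the bar. The nut's axis is 103 to 117 mm away.
- knob (a joint): turn of the clamp knob in rad, growing clockwise seen from above (tightening). It starts loose at 0 to 0.3; the flange meets the slide at about 0.8 and then presses harder by about 5 N per 0.1 rad; it is tight from 1.3 on, and its thread ends at 1.75. At 0 the bar lies along the base's x. It stays where it is left. Turning it takes up to 0.6 N m.
- nut_grip (a point): point on the knurled nut's upright axis at the height to grip it, half-way up its knurled head and 10 mm below the nut's top. The head is steel, round, 34 mm across and 20 mm tall, and below it comes a skirt 26 mm across and 6 mm tall; the spindle's end stands 10 to 11 mm out of the nut's top. With the nut down this point is 74 mm above the bench. The nut drops 1.75 mm for a full turn clockwise.
- nut (a joint): turn of the nut in rad above its stop: 0 when it is bottomed out on the bush, growing anticlockwise seen from above (unscrewing); 1.57 is a quarter turn off. It starts at 2.2 to 3.6, turns with about 0.05 N m, stops hard at 0 (the fingers then slip round it) and stays where it is left.
- oil_bottle_center (a point): bystander: white oil bottle standing upright on the bench, 34 mm across, 105 mm tall; half-way up
- screwdriver_grip (a point): bystander: screwdriver with a wooden handle lying on the bench, 190 mm long; near the middle of its handle
- crook_mid (a point): bystander: U-shaped brass tuning crook lying flat on the bench, 100 by 65 mm, 13 mm thick; between its legs

How it is judged:
By the outcome, as a careful person would: the job done as asked, in the order asked, and still so for the second after the job is handed in, while the arm keeps its last pose, push and grip.
It also fails if it takes over 48 s, if anything falls off the work surface, if the arm or the gripper's body presses on something with over 40 N, if the wrist force passes 120 N, or if a joint passes its speed limit or range.

## Working session

There is one attempt and no reset: what is moved stays moved. The work goes in short steps, Python scripts to look and compute and a shell command to move; the robot and the scene stay as the last step left them, time stands still between calls to the robot, and variables do not carry over. Pictures are saved under pics/ and viewed, on a budget of 10 in all, crops included, one or two more only if the job needs it, and the job is handed in when it is done.

```bash
mkdir -p pics; cat > h.py <<'E'
from bench import *
import numpy as np, cv2
def K(c):
    f=210/np.tan(np.radians(c["fovy"])/2); return f
def pix2world(c,uv,depth=None,z=None):
    f=K(c); d=(np.array(uv,float)-[c["cx"],c["cy"]])/f
    s=d.copy()
    for _ in range(20): s=d/(1+c["k1"]*(s@s))
    T=np.linalg.inv(c["camera_from_world"]); r=T[:3,:3]@np.array([s[0],s[1],1]); o=T[:3,3]
    t=depth if z is None else (z-o[2])/r[2]
    return o+t*r
def w2pix(c,p):
    q=c["camera_from_world"]@np.append(p,1); s=q[:2]/q[2]
    return s*(1+c["k1"]*(s@s))*K(c)+[c["cx"],c["cy"]]
def cloud(c,depth,mask):
    r,cc=np.nonzero(mask&(depth>0)); f=K(c)
    d=(np.c_[cc,r]-[c["cx"],c["cy"]])/f; s=d.copy()
    for _ in range(20): s=d/(1+c["k1"]*(s**2).sum(1,keepdims=True))
    q=np.c_[s,np.ones(len(s))]*depth[r,cc][:,None]
    T=np.linalg.inv(c["camera_from_world"]); return q@T[:3,:3].T+T[:3,3]
E
python3 - <<'E'
from h import *
o=get_obs(); print({k:np.round(v,3).tolist() for k,v in o.items()})
for n in ["top","scene"]:
    c=calibration(n); im,d=snapshot(n); cv2.imwrite(f"pics/{n}0.png",im[...,::-1])
    np.savez(f"{n}0.npz",im=im,d=d)
    for t in ["bender","roller","knob_grip","nut_grip","oil_bottle_center","screwdriver_grip","crook_mid"]:
        for m in masks_of(t,n)[:2]:
            P=cloud(c,d,m["mask"]); print(n,t,round(m["p"],2),np.round(m["at"]),m["mask"].sum(),np.round(np.median(P,0),3) if len(P) else None, np.round(P.max(0),3) if len(P) else None,np.round(P.min(0),3) if len(P) else None)
E
```

```text
{'time_s': 0.0, 'joint_pos': [1.313, 0.354, 1.634, -0.0, 1.155, -0.002], 'joint_vel': [0.001, -0.0, -0.0, 0.001, -0.0, -0.002], 'tau': [-0.0, -60.527, -34.206, 0.0, 0.01, 0.0], 'tcp_pos': [0.158, 0.604, 0.253], 'tool_rot': [[0.253, 0.967, -0.0], [0.967, -0.253, -0.001], [-0.001, 0.0, -1.0]], 'ft_force': [0.021, -0.464, -0.131], 'ft_torque': [-0.014, -0.001, 0.04], 'width': 0.085}
top bender 0.96 [246. 257.] 20576 [0.536 0.094 0.024] [0.641 0.536 0.097] [ 0.452 -0.121 -0.005]
top roller 0.87 [238. 282.] 3063 [0.547 0.045 0.022] [0.586 0.128 0.097] [ 0.512 -0.069  0.009]
top roller 0.56 [312. 269.] 944 [0.424 0.063 0.022] [0.442 0.193 0.029] [ 0.403  0.004 -0.004]
top knob_grip 0.72 [235. 319.] 348 [ 0.556 -0.018  0.064] [ 0.581 -0.005  0.068] [ 0.529 -0.033  0.021]
top nut_grip 0.63 [241. 255.] 314 [0.542 0.091 0.084] [0.559 0.111 0.095] [0.527 0.075 0.046]
top oil_bottle_center 0.86 [170. 213.] 475 [0.652 0.156 0.069] [0.689 0.194 0.107] [ 0.64   0.145 -0.002]
top screwdriver_grip 0.74 [312. 269.] 966 [0.424 0.063 0.022] [0.443 0.189 0.029] [ 0.404  0.009 -0.003]
top crook_mid 0.93 [
[... 200 characters left out ...]
 269.] 2524 [0.553 0.053 0.023] [0.586 0.129 0.098] [ 0.511 -0.069  0.01 ]
scene knob_grip 0.53 [216. 226.] 377 [ 0.561 -0.019  0.061] [ 0.585 -0.001  0.069] [ 0.486 -0.032  0.011]
scene nut_grip 0.76 [190. 287.] 330 [0.553 0.089 0.083] [0.564 0.129 0.094] [0.48  0.075 0.012]
scene oil_bottle_center 0.86 [244. 350.] 802 [0.668 0.158 0.062] [0.677 0.203 0.108] [ 0.6    0.145 -0.   ]
scene oil_bottle_center 0.21 [189. 290.] 339 [0.553 0.09  0.084] [0.564 0.129 0.096] [ 0.454  0.075 -0.001]
scene screwdriver_grip 0.92 [165. 263.] 790 [0.43  0.063 0.02 ] [0.445 0.186 0.028] [ 0.39   0.008 -0.002]
scene crook_mid 0.94 [291. 298.] 1059 [0.713 0.056 0.012] [0.756 0.087 0.018] [ 0.651  0.003 -0.003]
```

```bash
python3 -m handwheel --help 2>&1 | head -20
```

```text
invalid input: not JSON, or not a number
```

```bash
python3 - <<'E'
from h import *
im=cv2.imread("pics/top0.png")[110:370,150:450]; cv2.imwrite("pics/top0c.png",cv2.resize(im,None,fx=2.3,fy=2.3))
import bench; print([x for x in dir(bench) if not x.startswith('_')])
c=calibration("wrist"); o=get_obs()
T=np.linalg.inv(c["camera_from_world"]); R=o["tool_rot"]; print(R.T@(T[:3,3]-o["tcp_pos"]),(R.T@T[:3,:3]).round(3),c["fovy"])
E
```

```text
['MotionError', 'calibration', 'get_obs', 'masks_of', 'sign_off', 'snapshot', 'tips_ahead']
[-0.00228917 -0.06567125 -0.11996263] [[ 1.    -0.001  0.001]
 [ 0.001  0.966  0.258]
 [-0.001 -0.258  0.966]] 65.89746922899586
```

View pics/top0c.png

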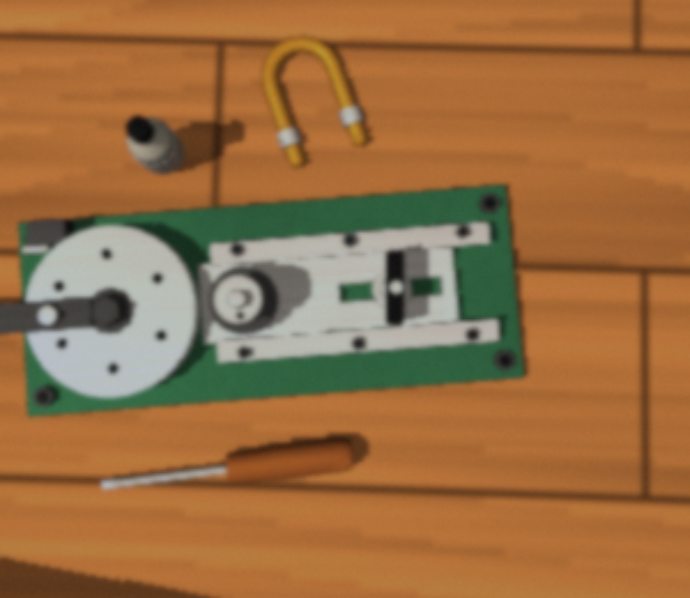

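```bash
python3 -m handwheel '[{"tx":-41.8,"ty":45.2,"tz":2.5},{"tx":-41.8,"ty":45.2,"tz":2.5},{"tx":-41.8,"ty":45.2,"tz":2.5},{"tx":-41.8,"ty":45.2,"tz":2.5},{"tx":-41.8,"ty":45.2,"tz":2.5},{"tx":-41.8,"ty":45.2,"tz":2.5},{"tx":-41.8,"ty":45.2,"tz":2.5},{"tx":-41.8,"ty":45.2,"tz":2.5}]'
python3 -m handwheel '[{"tx":-41.8,"ty":45.2,"tz":2.5},{"tx":-41.8,"ty":45.2,"tz":2.5},{"tx":-41.8,"ty":45.2,"tz":2.5},{"tx":-41.8,"ty":45.2,"tz":2.5},{"az":-0.165},{"az":-0.165},{}]'
cat > look.py <<'E'
from h import *
import sys
o=get_obs(); c=calibration("wrist"); im,d=snapshot("wrist")
cv2.imwrite(f"pics/{sys.argv[1]}.png",im[...,::-1]); R=o["tool_rot"]
print("tcp",o["tcp_pos"].round(4) if hasattr(o["tcp_pos"],'round') else o["tcp_pos"],"xang",np.degrees(np.arctan2(R[1][0],R[0][0])),"q",np.round(o["joint_pos"],3),o["time_s"],tips_ahead)
np.savez("w.npz",im=im,d=d,T=c["camera_from_world"])
for t,zt in [("knob_grip",.066),("nut_grip",.0845)]:
    for m in masks_of(t,"wrist")[:2]:
        P=cloud(c,d,m["mask"]); 
        zm=np.percentile(P[:,2],90); Q=P[abs(P[:,2]-zm)<.004].astype(np.float32)
        r=cv2.minAreaRect(Q[:,:2]*1000)
        ang=np.degrees(np.arctan2(*cv2.PCACompute(Q[:,:2].astype(np.float32),None)[1][0][::-1]))
        print(t,m["p"],"at",m["at"],"n",len(Q),"ztop",zm.round(4),"rect",np.round(r[0],1),np.round(r[1],1),"pca ang",ang, "ctr tool",np.round(np.array(R).T@(np.array([r[0][0],r[0][1],zm*1000])-1000*np.array(o["tcp_pos"])),1))
E
python3 look.py w1
```

```text
tcp [0.1582 0.6047 0.2533] xang 75.34472447523407 q [ 1.313  0.353  1.633 -0.     1.155 -0.002] 0.8 0.022$[0]: bad value
$[0]: bad value
```

View pics/w1.png

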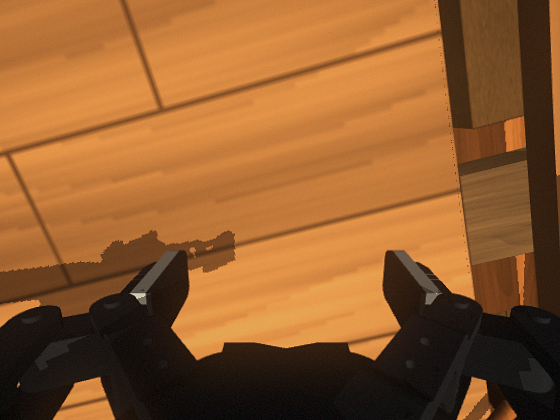

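The picture shows only bare bench: the move was refused ("bad value"). I'll try a row with all keys.

```bash
python3 -m handwheel '[{"tx":-41.8,"ty":45.2,"tz":2.5,"ax":0,"ay":0,"az":0,"fingers":85}]'
```

```text
time_s: 1.08
tcp_pos: [0.1906, 0.5548, 0.2508]
tool_rot: [[0.25, 0.968, 0.0], [0.968, -0.25, 0.002], [0.002, -0.0, -1.0]]
ft_force: [0.9, -0.4, 0.4]
width: 0.0851
```

```bash
python3 -m handwheel '[{"tx":-41.8,"ty":45.2,"tz":2.5,"ax":0,"ay":0,"az":0,"fingers":85},{"tx":-41.8,"ty":45.2,"tz":2.5,"ax":0,"ay":0,"az":0,"fingers":85},{"tx":-41.8,"ty":45.2,"tz":2.5,"ax":0,"ay":0,"az":0,"fingers":85},{"tx":-41.8,"ty":45.2,"tz":2.5,"ax":0,"ay":0,"az":0,"fingers":85},{"tx":-41.8,"ty":45.2,"tz":2.5,"ax":0,"ay":0,"az":0,"fingers":85},{"tx":-41.8,"ty":45.2,"tz":2.5,"ax":0,"ay":0,"az":0,"fingers":85},{"tx":-41.8,"ty":45.2,"tz":2.5,"ax":0,"ay":0,"az":0,"fingers":85},{"tx":-41.8,"ty":45.2,"tz":2.5,"ax":0,"ay":0,"az":0,"fingers":85}]'
python3 -m handwheel '[{"tx":-41.8,"ty":45.2,"tz":2.5,"ax":0,"ay":0,"az":0,"fingers":85},{"tx":-41.8,"ty":45.2,"tz":2.5,"ax":0,"ay":0,"az":0,"fingers":85},{"tx":-41.8,"ty":45.2,"tz":2.5,"ax":0,"ay":0,"az":0,"fingers":50},{"tx":0,"ty":0,"tz":0,"ax":0,"ay":0,"az":-0.165,"fingers":50},{"tx":0,"ty":0,"tz":0,"ax":0,"ay":0,"az":-0.165,"fingers":50},{"tx":0,"ty":0,"tz":0,"ax":0,"ay":0,"az":0,"fingers":50}]'
python3 look.py w2
```

```text
time_s: 2.08
tcp_pos: [0.4575, 0.136, 0.2311]
tool_rot: [[0.253, 0.967, 0.001], [0.967, -0.253, 0.0], [0.001, 0.001, -1.0]]
ft_force: [1.3, 0.9, 0.1]
width: 0.085
time_s: 2.82
tcp_pos: [0.556, -0.0181, 0.2232]
tool_rot: [[-0.073, 0.997, -0.0], [0.997, 0.073, 0.0], [0.0, -0.0, -1.0]]
ft_force: [0.1, -0.1, -0.2]
width: 0.05
tcp [ 0.556  -0.0181  0.2232] xang 94.16605326549525 q [-0.035  0.279  1.812  0.     1.051 -1.679] 2.825 0.022
knob_grip 0.89 at [182.8, 286.3] n 744 ztop 0.0663 rect [553.2 -19.8] [52.5 11.9] pca ang 1.0114578 ctr tool [ -1.6  -2.9 156.9]
nut_grip 0.97 at [186.3, 413.1] n 1097 ztop 0.0851 rect [541.3  89.8] [34.3 34.1] pca ang 122.356575 ctr tool [108.6  -6.8 138.2]
```

View pics/w2.png

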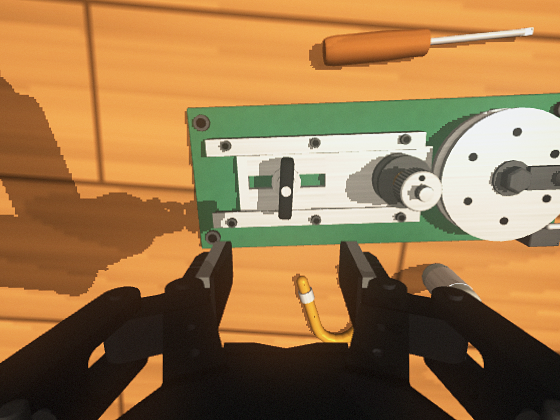

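The picture shows the knob at (286,188) with its bar across the slide, the nut at (420,190), and the fingers open around the line. The sizes match (52x12 and 34 mm), and the spacing is 110 mm. Base yaw is 6.2° and the bar is at 1.0°, so the knob reads about 0.09 rad. Descending to it now.

```bash
python3 -m handwheel '[{"tx":-1.6,"ty":-2.9,"tz":20,"ax":0,"ay":0,"az":0.055,"fingers":50},{"tx":0,"ty":0,"tz":45,"ax":0,"ay":0,"az":0,"fingers":50},{"tx":0,"ty":0,"tz":45,"ax":0,"ay":0,"az":0,"fingers":50},{"tx":0,"ty":0,"tz":31,"ax":0,"ay":0,"az":0,"fingers":40},{"tx":0,"ty":0,"tz":20,"ax":0,"ay":0,"az":0,"fingers":25},{"tx":0,"ty":0,"tz":0,"ax":0,"ay":0,"az":0,"fingers":25},{"tx":0,"ty":0,"tz":0,"ax":0,"ay":0,"az":0,"fingers":25}]'
python3 -c "
from h import *
im,d=snapshot('wrist');cv2.imwrite('pics/w3.png',im[...,::-1])"
```

```text
time_s: 3.85
tcp_pos: [0.5537, -0.0195, 0.0631]
tool_rot: [[-0.019, 1.0, 0.001], [1.0, 0.019, -0.0], [-0.0, 0.001, -1.0]]
ft_force: [-0.4, -0.1, 0.5]
width: 0.0253
```

View pics/w3.png

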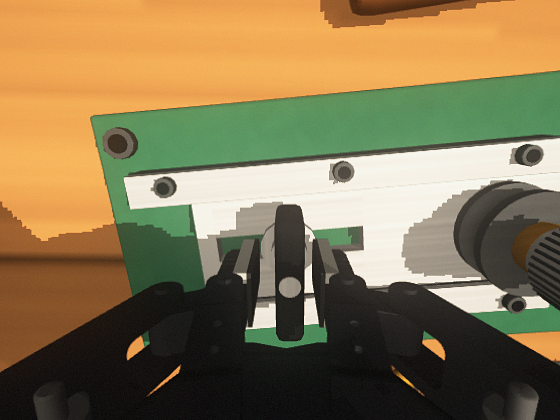

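The bar stands centred between the pads at (288,270). Close and turn.

```bash
python3 -m handwheel '[{"tx":0,"ty":0,"tz":0,"ax":0,"ay":0,"az":0,"fingers":0},{"tx":0,"ty":0,"tz":0,"ax":0,"ay":0,"az":0,"fingers":0},{"tx":0,"ty":0,"tz":0,"ax":0,"ay":0,"az":0,"fingers":0},{"tx":0,"ty":0,"tz":0,"ax":0,"ay":0,"az":0,"fingers":0}]'
python3 -m handwheel '[{"tx":0,"ty":0,"tz":0,"ax":0,"ay":0,"az":0.12,"fingers":0},{"tx":0,"ty":0,"tz":0,"ax":0,"ay":0,"az":0.16,"fingers":0},{"tx":0,"ty":0,"tz":0,"ax":0,"ay":0,"az":0.16,"fingers":0},{"tx":0,"ty":0,"tz":0,"ax":0,"ay":0,"az":0.16,"fingers":0}]'
python3 -m handwheel '[{"tx":0,"ty":0,"tz":0,"ax":0,"ay":0,"az":0.15,"fingers":0},{"tx":0,"ty":0,"tz":0,"ax":0,"ay":0,"az":0.15,"fingers":0},{"tx":0,"ty":0,"tz":0,"ax":0,"ay":0,"az":0.15,"fingers":0},{"tx":0,"ty":0,"tz":0,"ax":0,"ay":0,"az":0.15,"fingers":0},{"tx":0,"ty":0,"tz":0,"ax":0,"ay":0,"az":0.15,"fingers":0},{"tx":0,"ty":0,"tz":0,"ax":0,"ay":0,"az":0.12,"fingers":0},{"tx":0,"ty":0,"tz":0,"ax":0,"ay":0,"az":0,"fingers":0}]'
python3 -c "
from h import *
o=get_obs();print(o['ft_torque'],o['joint_pos'])"
```

```text
time_s: 4.4
tcp_pos: [0.554, -0.0183, 0.0637]
tool_rot: [[-0.018, 1.0, 0.002], [1.0, 0.018, 0.002], [0.002, 0.002, -1.0]]
ft_force: [-0.7, 10.0, 5.6]
width: 0.011
time_s: 4.9
tcp_pos: [0.5541, -0.0177, 0.0637]
tool_rot: [[0.554, 0.833, 0.002], [0.833, -0.554, 0.002], [0.003, 0.0, -1.0]]
ft_force: [0.8, 14.8, 5.4]
width: 0.0106
time_s: 5.78
tcp_pos: [0.5548, -0.0173, 0.064]
tool_rot: [[0.993, 0.117, 0.003], [0.117, -0.993, 0.003], [0.004, -0.003, -1.0]]
ft_force: [2.3, 17.4, 5.5]
width: 0.0108
[ 2.71698922e+00 -2.55549997e-03  3.16083633e-01] [-0.03562093  0.49587737  1.92158245  0.00477366  0.72081171 -0.15637139]
```

```bash
python3 -m handwheel '[{"tx":0,"ty":0,"tz":0,"ax":0,"ay":0,"az":0,"fingers":30},{"tx":0,"ty":0,"tz":0,"ax":0,"ay":0,"az":0,"fingers":30},{"tx":0,"ty":0,"tz":0,"ax":0,"ay":0,"az":0,"fingers":30},{"tx":0,"ty":0,"tz":-40,"ax":0,"ay":0,"az":0,"fingers":30},{"tx":0,"ty":0,"tz":-50,"ax":0,"ay":0,"az":0,"fingers":50},{"tx":0,"ty":0,"tz":-40,"ax":0,"ay":0,"az":0,"fingers":60},{"tx":0,"ty":0,"tz":-10,"ax":0,"ay":0,"az":0,"fingers":60}]'
python3 look.py w4
```

```text
time_s: 6.65
tcp_pos: [0.5545, -0.02, 0.205]
tool_rot: [[0.993, 0.119, 0.005], [0.119, -0.993, -0.0], [0.004, 0.001, -1.0]]
ft_force: [0.6, -0.9, 0.7]
width: 0.06
tcp [ 0.5545 -0.02    0.205 ] xang 6.856584270418049 q [-0.039  0.295  1.834 -0.     1.007 -0.158] 6.65 0.022
knob_grip 0.74 at [185.1, 287.7] n 880 ztop 0.0663 rect [553.9 -19.1] [12.  53.5] pca ang 100.80732 ctr tool [ -1.2  -1.  138.7]
nut_grip 0.82 at [52.6, 293.2] n 1718 ztop 0.0852 rect [542.5  89.8] [33.3 33.2] pca ang 0.0 ctr tool [   0.6 -110.5  119.7]
```

View pics/w4.png

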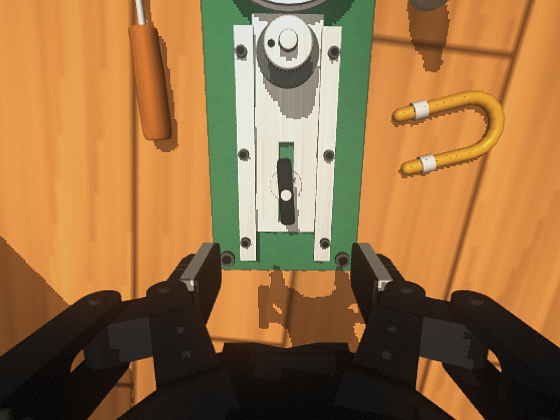

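The picture shows the bar lying nearly along the slide at (286,192), so the knob is at about 1.5 rad. The nut is at (288,45). Nothing else has moved. Next I go over the nut and take a look from the opposite orientation, which cancels the camera bias.

```bash
python3 -m handwheel '[{"tx":0.8,"ty":-37,"tz":0,"ax":0,"ay":0,"az":0,"fingers":60},{"tx":0.8,"ty":-38,"tz":0,"ax":0,"ay":0,"az":0,"fingers":60},{"tx":0.8,"ty":-37,"tz":0,"ax":0,"ay":0,"az":0,"fingers":60},{"tx":0,"ty":0,"tz":0,"ax":0,"ay":0,"az":0,"fingers":60}]'
python3 look.py w5
python3 -m handwheel '[{"tx":0,"ty":0,"tz":0,"ax":0,"ay":0,"az":-0.184,"fingers":60},{"tx":0,"ty":0,"tz":0,"ax":0,"ay":0,"az":-0.184,"fingers":60},{"tx":0,"ty":0,"tz":0,"ax":0,"ay":0,"az":-0.184,"fingers":60},{"tx":0,"ty":0,"tz":0,"ax":0,"ay":0,"az":-0.184,"fingers":60},{"tx":0,"ty":0,"tz":0,"ax":0,"ay":0,"az":-0.184,"fingers":60},{"tx":0,"ty":0,"tz":0,"ax":0,"ay":0,"az":-0.184,"fingers":60},{"tx":0,"ty":0,"tz":0,"ax":0,"ay":0,"az":-0.184,"fingers":60},{"tx":0,"ty":0,"tz":0,"ax":0,"ay":0,"az":-0.184,"fingers":60}]'
python3 -m handwheel '[{"tx":0,"ty":0,"tz":0,"ax":0,"ay":0,"az":-0.184,"fingers":60},{"tx":0,"ty":0,"tz":0,"ax":0,"ay":0,"az":-0.184,"fingers":60},{"tx":0,"ty":0,"tz":0,"ax":0,"ay":0,"az":-0.184,"fingers":60},{"tx":0,"ty":0,"tz":0,"ax":0,"ay":0,"az":-0.184,"fingers":60},{"tx":0,"ty":0,"tz":0,"ax":0,"ay":0,"az":-0.184,"fingers":60},{"tx":0,"ty":0,"tz":0,"ax":0,"ay":0,"az":-0.184,"fingers":60},{"tx":0,"ty":0,"tz":0,"ax":0,"ay":0,"az":-0.184,"fingers":60},{"tx":0,"ty":0,"tz":0,"ax":0,"ay":0,"az":0,"fingers":60}]'
python3 look.py w6
```

```text
time_s: 7.3
tcp_pos: [0.5409, 0.0935, 0.2003]
tool_rot: [[0.992, 0.122, -0.003], [0.122, -0.992, -0.0], [-0.003, -0.0, -1.0]]
ft_force: [-0.7, 0.1, -0.5]
width: 0.0599
tcp [0.5409 0.0935 0.2003] xang 7.023024956534408 q [0.168 0.296 1.846 0.    1.003 0.045] 7.3 0.022
knob_grip 0.97 at [305.4, 289.2] n 658 ztop 0.0663 rect [553.7 -18.7] [11.9 51.6] pca ang 100.927315 ctr tool [ -0.5 112.9 134. ]
nut_grip 0.6 at [199.4, 288.8] n 1272 ztop 0.085 rect [541.8  91. ] [34.  33.5] pca ang 84.42984 ctr tool [  0.9   2.5 115.3]
time_s: 8.45
tcp_pos: [0.5421, 0.0905, 0.2017]
tool_rot: [[-0.026, 1.0, -0.001], [1.0, 0.026, -0.0], [-0.0, -0.001, -1.0]]
ft_force: [0.6, 0.3, 0.1]
width: 0.0599
time_s: 9.45
tcp_pos: [0.5421, 0.0907, 0.2018]
tool_rot: [[-0.965, 0.261, -0.001], [0.261, 0.965, -0.0], [0.001, -0.0, -1.0]]
ft_force: [-0.3, -0.4, -0.2]
width: 0.0601
tcp [0.5421 0.0907 0.2018] xang 164.86355038269093 q [ 0.163  0.294  1.845 -0.     1.004 -2.714] 9.45 0.022
knob_grip 0.55 at [66.0, 231.6] n 1264 ztop 0.0664 rect [553.7 -20. ] [12.4 54.1] pca ang 100.75896 ctr tool [ -40.2 -103.7  135.5]
nut_grip 0.65 at [197.8, 283.6] n 1230 ztop 0.085 rect [542.1  89.7] [34.1 33.1] pca ang 0.0 ctr tool [ -0.4  -0.9 116.8]
```

View pics/w6.png

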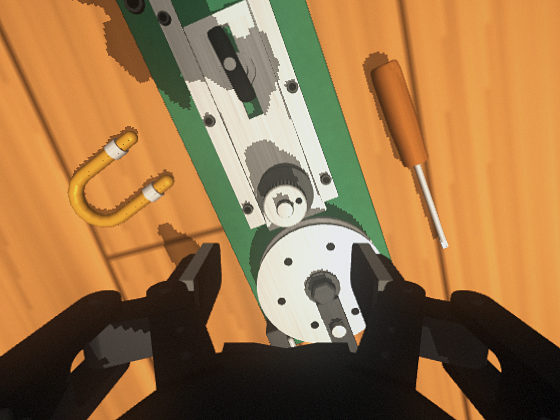

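The picture shows the nut at (286,205) and the knob bar at (230,65). The opposed views agree to about 1 mm: nut at (0.542, 0.0903). Now going down to just above the gripping height and looking again.

```bash
python3 -m handwheel '[{"tx":0,"ty":0.8,"tz":30,"ax":0,"ay":0,"az":-0.18,"fingers":60},{"tx":0,"ty":0,"tz":40,"ax":0,"ay":0,"az":0,"fingers":60},{"tx":0,"ty":0,"tz":30,"ax":0,"ay":0,"az":0,"fingers":55},{"tx":0,"ty":0,"tz":0,"ax":0,"ay":0,"az":0,"fingers":55},{"tx":0,"ty":0,"tz":0,"ax":0,"ay":0,"az":0,"fingers":55}]'
python3 look.py w7
```

```text
time_s: 10.22
tcp_pos: [0.5431, 0.0926, 0.1032]
tool_rot: [[-0.997, 0.083, 0.001], [0.083, 0.997, 0.0], [-0.001, 0.0, -1.0]]
ft_force: [0.3, 0.8, 0.1]
width: 0.0551
tcp [0.5431 0.0926 0.1032] xang 175.2550496749961 q [ 0.166  0.43   1.912 -0.     0.799 -2.893] 10.225 0.022
knob_grip 0.71 at [36.2, 248.5] n 2035 ztop 0.0665 rect [552.   -9.4] [12.2 33. ] pca ang 102.2727 ctr tool [ -17.3 -100.9   36.8]
nut_grip 0.86 at [247.8, 285.6] n 3151 ztop 0.085 rect [542.1  89.9] [34.5 34.5] pca ang -4.3717394 ctr tool [ 0.8 -2.8 18.3]
```

View pics/w7.png

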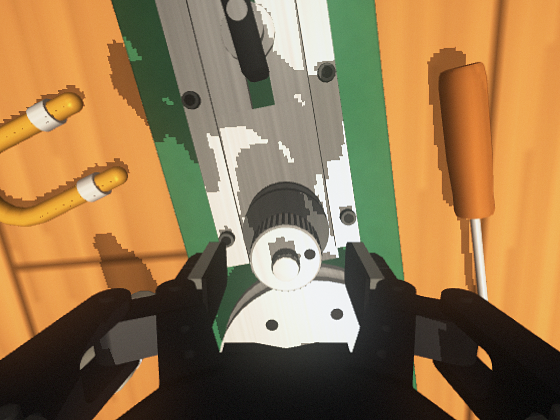

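The nut sits between the pads at (285,258) and consistently measures (542, 90). Lower and grip, checking the force.

```bash
python3 -m handwheel '[{"tx":0.6,"ty":-2,"tz":10,"ax":0,"ay":0,"az":0,"fingers":50},{"tx":0,"ty":0,"tz":12,"ax":0,"ay":0,"az":0,"fingers":45},{"tx":0,"ty":0,"tz":0,"ax":0,"ay":0,"az":0,"fingers":45},{"tx":0,"ty":0,"tz":0,"ax":0,"ay":0,"az":0,"fingers":45}]'
python3 look.py w8
python3 -m handwheel '[{"tx":0,"ty":0,"tz":0,"ax":0,"ay":0,"az":0,"fingers":36},{"tx":0,"ty":0,"tz":0,"ax":0,"ay":0,"az":0,"fingers":0},{"tx":0,"ty":0,"tz":0,"ax":0,"ay":0,"az":0,"fingers":0},{"tx":0,"ty":0,"tz":0,"ax":0,"ay":0,"az":0,"fingers":0}]'
python3 -c "
from h import *
o=get_obs();print(o['ft_torque'],o['joint_pos'])"
```

```text
time_s: 10.88
tcp_pos: [0.5415, 0.0907, 0.08]
tool_rot: [[-0.997, 0.082, -0.001], [0.082, 0.997, -0.0], [0.001, -0.0, -1.0]]
ft_force: [-0.3, 0.4, -0.1]
width: 0.0449
tcp [0.5415 0.0907 0.08  ] xang 175.3214911845692 q [ 0.163  0.465  1.926  0.     0.752 -2.897] 10.875 0.022
knob_grip 0.84 at [30.2, 244.0] n 2342 ztop 0.0663 rect [551.5  -6.6] [12.3 27.4] pca ang 103.20735 ctr tool [-17.9 -96.2  13.7]
nut_grip 0.91 at [272.2, 285.2] n 4062 ztop 0.085 rect [542.2  89.8] [34.6 33.3] pca ang -1.7228543 ctr tool [-0.8 -0.8 -4.9]
time_s: 11.52
tcp_pos: [0.5429, 0.0907, 0.081]
tool_rot: [[-0.997, 0.082, 0.003], [0.082, 0.997, 0.0], [-0.003, 0.0, -1.0]]
ft_force: [4.3, -2.6, 5.6]
width: 0.0324
[-2.80818407e-01 -5.24386747e-01  2.22265100e-04] [ 1.62899682e-01  4.63413764e-01  1.92440883e+00 -2.62991683e-04
  7.51062503e-01 -2.89688808e+00]
```

```bash
cat > s.py <<'E'
from h import *
o=get_obs();R=o["tool_rot"];print("t",o["time_s"],"xang",round(np.degrees(np.arctan2(R[1][0],R[0][0])),2),"F",np.round(o["ft_force"],1),"M",np.round(o["ft_torque"],3),"j6",round(o["joint_pos"][5],3),"w",o["width"])
E
python3 -m handwheel '[{"tx":-0.5,"ty":0,"tz":0.05,"ax":0,"ay":0,"az":0.15,"fingers":0},{"tx":0,"ty":0,"tz":0.05,"ax":0,"ay":0,"az":0.15,"fingers":0},{"tx":0,"ty":0,"tz":0.05,"ax":0,"ay":0,"az":0.15,"fingers":0},{"tx":0,"ty":0,"tz":0.05,"ax":0,"ay":0,"az":0.15,"fingers":0},{"tx":0,"ty":0,"tz":0.05,"ax":0,"ay":0,"az":0.15,"fingers":0}]'; python3 s.py
python3 -m handwheel '[{"tx":0,"ty":0,"tz":0.05,"ax":0,"ay":0,"az":0.15,"fingers":0},{"tx":0,"ty":0,"tz":0.05,"ax":0,"ay":0,"az":0.15,"fingers":0},{"tx":0,"ty":0,"tz":0.05,"ax":0,"ay":0,"az":0.15,"fingers":0},{"tx":0,"ty":0,"tz":0.05,"ax":0,"ay":0,"az":0.15,"fingers":0},{"tx":0,"ty":0,"tz":0.05,"ax":0,"ay":0,"az":0.15,"fingers":0}]'; python3 s.py
```

```text
time_s: 12.15
tcp_pos: [0.5421, 0.0911, 0.0807]
tool_rot: [[-0.67, 0.743, -0.0], [0.743, 0.67, 0.001], [0.001, 0.0, -1.0]]
ft_force: [-2.4, 2.4, 10.9]
width: 0.0323
t 12.15 xang 132.05 F [-2.4  2.4 10.9] M [0.521 0.305 0.093] j6 -2.142 w 0.03227516770821103
time_s: 12.78
tcp_pos: [0.5417, 0.0919, 0.0805]
tool_rot: [[0.016, 1.0, -0.001], [1.0, -0.016, 0.002], [0.002, -0.001, -1.0]]
ft_force: [-3.7, 8.7, 11.9]
width: 0.0324
t 12.775 xang 89.06 F [-3.7  8.7 11.9] M [1.471 0.49  0.067] j6 -1.392 w 0.032386986368152175
```

```bash
python3 -m handwheel '[{"tx":1.0,"ty":-0.3,"tz":-0.4,"ax":0,"ay":0,"az":0.12,"fingers":0},{"tx":0,"ty":0,"tz":0.03,"ax":0,"ay":0,"az":0.12,"fingers":0},{"tx":0,"ty":0,"tz":0.03,"ax":0,"ay":0,"az":0.12,"fingers":0},{"tx":0,"ty":0,"tz":0.03,"ax":0,"ay":0,"az":0.12,"fingers":0}]'; python3 s.py
for i in 1; do python3 -m handwheel '[{"tx":0,"ty":0,"tz":0.03,"ax":0,"ay":0,"az":0.1,"fingers":0},{"tx":0,"ty":0,"tz":0.03,"ax":0,"ay":0,"az":0.1,"fingers":0}]' | tail -2;  python3 s.py; done
python3 -m handwheel '[{"tx":0,"ty":0,"tz":0.03,"ax":0,"ay":0,"az":0.1,"fingers":0},{"tx":0,"ty":0,"tz":0.03,"ax":0,"ay":0,"az":0.1,"fingers":0}]' | tail -2;  python3 s.py
```

```text
time_s: 13.28
tcp_pos: [0.5419, 0.0926, 0.0805]
tool_rot: [[0.475, 0.88, 0.0], [0.88, -0.475, 0.002], [0.001, -0.001, -1.0]]
ft_force: [0.1, 6.6, 5.5]
width: 0.0322
t 13.275 xang 61.62 F [0.1 6.6 5.5] M [ 1.127 -0.031  0.035] j6 -0.911 w 0.032230648227968346
ft_force: [-0.3, 7.0, 5.3]
width: 0.0324
t 13.525 xang 50.2 F [-0.3  7.   5.3] M [ 1.296 -0.078  0.016] j6 -0.712 w 0.032427570146667105
ft_force: [0.8, 8.9, 4.2]
width: 0.0321
t 13.775 xang 38.73 F [0.8 8.9 4.2] M [ 1.458 -0.211  0.044] j6 -0.512 w 0.03206341164153012
```

```bash
python3 -m handwheel '[{"tx":0.7,"ty":-0.9,"tz":0.03,"ax":0,"ay":0,"az":0.1,"fingers":0},{"tx":0,"ty":0,"tz":0.03,"ax":0,"ay":0,"az":0.1,"fingers":0}]' | sed -n 2p;  python3 s.py
python3 -m handwheel '[{"tx":0,"ty":0,"tz":0.03,"ax":0,"ay":0,"az":0.1,"fingers":0},{"tx":0,"ty":0,"tz":0.03,"ax":0,"ay":0,"az":0.1,"fingers":0}]' | sed -n 2p;  python3 s.py
python3 -m handwheel '[{"tx":0,"ty":0,"tz":0.03,"ax":0,"ay":0,"az":0.1,"fingers":0},{"tx":0,"ty":0,"tz":0.03,"ax":0,"ay":0,"az":0.1,"fingers":0}]' | sed -n 2p;  python3 s.py
```

```text
tcp_pos: [0.5424, 0.0934, 0.0803]
t 14.025 xang 27.31 F [1.6 3.7 4.2] M [ 0.532 -0.393  0.065] j6 -0.31 w 0.0324236123310444
tcp_pos: [0.5426, 0.0935, 0.0803]
t 14.275 xang 15.84 F [3.5 3.8 3.4] M [ 0.652 -0.472  0.067] j6 -0.11 w 0.03198524510978661
tcp_pos: [0.5429, 0.0935, 0.0803]
t 14.525 xang 4.38 F [3.8 4.3 1.2] M [ 0.623 -0.7    0.061] j6 0.09 w 0.032124301427800955
```

```bash
python3 -m handwheel '[{"tx":0,"ty":0,"tz":0,"ax":0,"ay":0,"az":0.08,"fingers":0},{"tx":0,"ty":0,"tz":0,"ax":0,"ay":0,"az":0.08,"fingers":0}]' | sed -n 2p;  python3 s.py
python3 -m handwheel '[{"tx":0,"ty":0,"tz":0,"ax":0,"ay":0,"az":0.08,"fingers":0},{"tx":0,"ty":0,"tz":0,"ax":0,"ay":0,"az":0.08,"fingers":0}]' | sed -n 2p;  python3 s.py
python3 -m handwheel '[{"tx":0,"ty":0,"tz":0.03,"ax":0,"ay":0,"az":0.08,"fingers":0},{"tx":0,"ty":0,"tz":0.03,"ax":0,"ay":0,"az":0.08,"fingers":0}]' | sed -n 2p;  python3 s.py
```

```text
tcp_pos: [0.5431, 0.0935, 0.0802]
t 14.775 xang -4.74 F [5.5 3.6 0.4] M [ 0.589 -0.836  0.082] j6 0.249 w 0.03217150668317435
tcp_pos: [0.5432, 0.093, 0.0802]
t 15.025 xang -13.75 F [ 6.4 -3.4  2.8] M [-0.698 -1.014  1.059] j6 0.408 w 0.03253734581225458
tcp_pos: [0.5438, 0.0937, 0.0803]
t 15.275 xang -23.0 F [ 7.5  3.9 -0.2] M [ 0.711 -1.115  0.512] j6 0.569 w 0.03210508334433167
```

The stop is found: the moment jumped from 0.08 to 1.06 N m at about -9°, then slipped. I'll measure the mark on the nut's top now, back off, and measure it again.

```bash
cat > mark.py <<'E'
from h import *
import sys
c=calibration("wrist"); im,d=snapshot("wrist"); cv2.imwrite(f"pics/{sys.argv[1]}.png",im[...,::-1])
m=masks_of("nut_grip","wrist")[0]["mask"]; P=cloud(c,d,m); Q=P[abs(P[:,2]-.0845)<.002]
ctr=np.array(cv2.minAreaRect((Q[:,:2]*1000).astype(np.float32))[0])/1000
# rectified top view, 0.1 mm/pix, 40 mm
g=np.arange(-200,200)*1e-4; out=np.array([[w2pix(c,[ctr[0]+x,ctr[1]+y,.0843]) for x in g[::2]] for y in g[::-2]],np.float32)
v=cv2.remap(im,out,None,cv2.INTER_LINEAR); cv2.imwrite(f"pics/{sys.argv[1]}_top.png",cv2.resize(v[...,::-1],None,fx=2,fy=2))
print("ctr",ctr.round(4))
E
python3 mark.py m1; python3 s.py
python3 -m handwheel '[{"tx":0.5,"ty":-0.6,"tz":-0.05,"ax":0,"ay":0,"az":-0.16,"fingers":0},{"tx":0,"ty":0,"tz":-0.05,"ax":0,"ay":0,"az":-0.16,"fingers":0},{"tx":0,"ty":0,"tz":-0.05,"ax":0,"ay":0,"az":-0.16,"fingers":0},{"tx":0,"ty":0,"tz":-0.05,"ax":0,"ay":0,"az":-0.16,"fingers":0}]' | sed -n 2p; python3 s.py
python3 -m handwheel '[{"tx":0,"ty":0,"tz":-0.05,"ax":0,"ay":0,"az":-0.16,"fingers":0},{"tx":0,"ty":0,"tz":-0.05,"ax":0,"ay":0,"az":-0.16,"fingers":0},{"tx":0,"ty":0,"tz":-0.05,"ax":0,"ay":0,"az":-0.16,"fingers":0},{"tx":0,"ty":0,"tz":-0.05,"ax":0,"ay":0,"az":-0.16,"fingers":0},{"tx":0,"ty":0,"tz":-0.05,"ax":0,"ay":0,"az":-0.16,"fingers":0},{"tx":0,"ty":0,"tz":-0.05,"ax":0,"ay":0,"az":-0.13,"fingers":0},{"tx":0,"ty":0,"tz":0,"ax":0,"ay":0,"az":0,"fingers":0}]' | sed -n 2p; python3 s.py
python3 mark.py m2; python3 -c "
import cv2,numpy as np
a=[cv2.imread(f'pics/{n}_top.png') for n in('m1','m2')];cv2.imwrite('pics/mm.png',np.hstack(a))"
```

```text
ctr [0.5422 0.0907]
t 15.375 xang -23.0 F [ 6.8  5.1 -0.7] M [ 0.78  -1.055  0.397] j6 0.568 w 0.03257468725023176
tcp_pos: [0.5427, 0.0938, 0.0804]
t 15.875 xang 14.02 F [-0.4  3.5  6.6] M [ 0.649 -0.025 -0.061] j6 -0.078 w 0.03232267147442044
tcp_pos: [0.5414, 0.0929, 0.0805]
t 16.75 xang 67.14 F [-3.3 -1.5 11.3] M [-0.212  0.578 -0.01 ] j6 -1.005 w 0.032047925260732406
ctr [0.5414 0.0903]
```

View pics/mm.png

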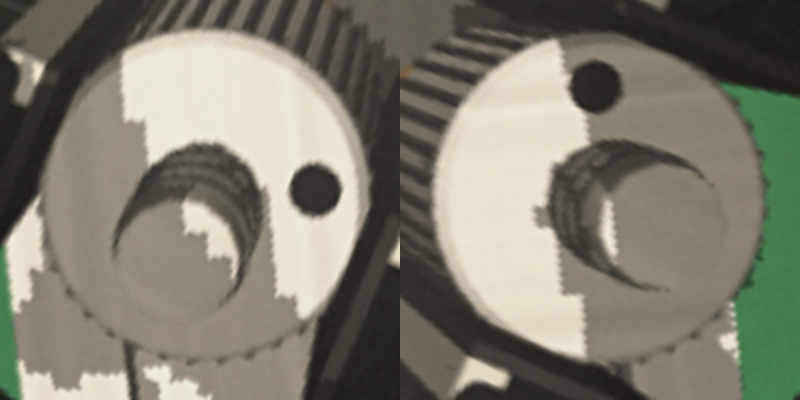

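The mark went from about 2° to about 92°, so the nut turned about 90° with no slip. The nut's centre hasn't moved, so the slide is still in place. One last numeric check of the knob and the loose things from the top camera, then hand in.

```bash
python3 - <<'E'
from h import *
c=calibration("top"); im,d=snapshot("top")
for t in ["knob_grip","oil_bottle_center","screwdriver_grip","crook_mid"]:
    for m in masks_of(t,"top")[:1]: print(t,round(m["p"],2),np.round(m["at"]),np.round(np.median(cloud(c,d,m["mask"]),0),3))
E
python3 s.py; python3 -c "from bench import *; print(sign_off())"
```

```text
knob_grip 0.76 [235. 318.] [ 0.555 -0.019  0.065]
oil_bottle_center 0.82 [166. 214.] [0.655 0.157 0.075]
screwdriver_grip 0.85 [314. 249.] [0.417 0.094 0.02 ]
crook_mid 0.67 [141. 289.] [0.716 0.045 0.011]
t 17.1 xang 67.04 F [-2.9 -2.2 10.1] M [-0.178  0.524  0.014] j6 -1.003 w 0.032606654712699724
the job is handed in; nothing more can be done
None
```

The job is done and handed in at 17.1 s, with the gripper still holding the nut a quarter turn off its stop.

- **Clamp knob:** I turned it about 1.4 rad clockwise. The wrist camera then put it at about 1.49 rad, past the 1.3 where it counts as tight. The arm's own reading at the end of the turn was about 1.56, so the two differ by about 4°.
- **Knurled nut, bottoming out:** I ran it clockwise about 3.2 rad. At the stop the moment jumped from 0.08 to 1.06 N m and the fingers slipped.
- **Knurled nut, backing off:** I then backed it off. The tool turned 90.1°, and the mark on the nut's top turned about 91° by eye (±3°), so the fingers did not slip.
- **Slide:** the nut's measured centre stayed within about 1 mm of where it was after clamping. That is as fine as I could measure.
- **Forces:** the highest wrist force I saw was about 18 N. About 10 N vertical force remained on the tool in the final hold.
- **Bystanders:** the last top view still showed all three. The oil bottle read within about 3 mm of its first position. The screwdriver and crook read about 32 mm and 14 mm off, probably because the arm hides part of each. I did not look again to confirm, but nothing indicated contact with them.
- **Unexplained:** both grips pulled the arm about 2 mm towards +y compared with the camera positions. I nulled this by force on the nut, but did not find the cause.

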